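# Stack the hub pieces on the toy carousel's axle

## Robot

A 7-joint arm with a two-finger parallel gripper is mounted at the origin on the work surface. World frame = base frame: x ahead of the robot, y to its left, z up, the work surface at z = 0. Lengths are in m, angles in rad, forces in N, time in s.
With the tool pointing down it reaches from about 0.4 to 0.85 m from the base axis. Payload 4.5 kg.
Tool frame: the origin (TCP) lies between the finger pads; the fingertips stand 22 mm ahead of it and the grasp point (between the pads) lies 3 mm ahead of it (arm.nose_length is the distance from the TCP to the fingertips, in m); z points along the fingers, y is the line along which they close (so a half turn about z gives the same grasp; the last joint's range is limited). The gripper opens to 88 mm and grips with 3 to 60 N. Pads are 18 mm wide; open, the fingers measure 123 mm over their backs; the gripper's body (75 mm by 187 mm) begins 45 mm behind the grasp point.
Start: joints at [-1.162, 0.689, -0.195, 1.565, 0.157, 0.902, -0.215], TCP at [0.229, 0.582, 0.223] pointing down, gripper open.
Joint ranges: [-3.01, 3.01], [-0.46, 2.08], [-1.47, 1.51], [0.13, 2.56], [-1, 4.14], [0.04, 2.09], [-2.66, 2.66]. Speed limits (rad/s): [2.57, 2.57, 3.14, 3.14, 3.14, 3.14, 3.14].

## Interface

Orientations are given as a rotation vector (axis times angle).
In Python, from cell import status, vision, ticket, finder, arm gives the robot as it stands. The module is installed in compiled form; this text tells all that it offers.
- The arm moves only by the shell command python3 -m creep 'ROWS' [FORCE]. ROWS is JSON, one flat list of numbers, 5 for each row, row after row: the shift along the world's x, y, z in mm, then the turn about the world's z in degrees, then the opening, from 0 (shut) to 1 (fully open). A call has 1 to 8 rows; each row is the pose to reach, as a shift and turn from the pose commanded when the call began; what a row does not reach only later rows make up. A row lasts 1/12 s, in which the tool goes at most 41.7 mm and 7.16 degrees, less where a joint would pass 70% of its speed; a pose out of reach is approached as far as the arm can. A call with a gripper value outside its range is refused whole. The fingers move at their own pace and stop on an object; FORCE is the grip in N (left out, the last holds). Time passes only in rows, so rows that repeat a pose let the fingers close. It gives the time, the measured TCP pose, the force, the opening and the grip force at its end, in the units of the state.
- status.get_obs(): the state, without advancing time (a new reading comes with each control period).
- vision.read_camera(name): name is "side" or "top" or "wrist"; returns (picture, depth): 384x512x3 uint8, red, green, blue; 384x512 float32, m along the optical axis (not along the pixel's ray), 0 where there is no reading.
- vision.calibration(name): a dict with "intrinsics" (3x3 intrinsics, pixels), "extrinsics" (4x4, takes a point from world to camera coordinates). Camera axes: x right, y up, looking along -z (the intrinsics and any distortion apply to the point x, -y, -z); pixel columns grow to the right and rows downward; lengths in m; the calibration is good to about 2 mm. The wrist camera is an equidistant fisheye: a pixel r from the principal point sees the ray r / f radians off the axis. A picture is of the moment at which its call begins: read the wrist's pose just before it. calibration takes no time and is no camera call; for the wrist camera it gives the pose at the moment of the call.
- ticket.finish_job(): hands the job in; it is judged then, once.
Trained networks look in the newest picture that a camera, given by its name, has taken for a name from the list of things; names that differ only in an ending like _2 or _b are one class to them, and where a whole thing is asked for, a point or a joint stands for the part that bears it (a point fixed in the world has none). Each returns a list of dicts, best first, with "p" (0 to 1); they miss things now and then, are a little off and sometimes report something else, mostly with a low value. They report only what shows in the picture. A call takes as long as a camera call. They do not tell look-alikes from the thing itself.
- finder.trace(name, camera): "pixels" (384x512 bool, what is visible of it) and "uv" ([column, row] in pixels, amid what is visible of it).
The state is a dict: "t": time; "q": joint angles; "dq": joint speeds; "tau": joint torques, N m; "tool_pos": TCP position; "tool_rot": TCP orientation; "ft_force": force on the tool from outside, world axes, zero at the start; "wrist_torque": the same for the moment, N m; "opening": opening from 0.0 (shut) to 1.0 (fully open); "grasp_force": force on a finger pad.
Only numpy, scipy, OpenCV 4.12 (cv2) and the standard library are available. Lean on these libraries where they do the work, as an engineer would, in place of code of your own. Each camera call takes 0.05 s, during which the arm holds its last target. There are 200 camera calls.

## Task

Build up the hub of the wooden toy carousel: thread the wooden spacer tube onto the upright axle bolt first, then the steel washer, then the flanged bushing with its flange downwards, each resting on the one below. The bushing is a tight sliding fit: push it down until it stops hard against the washer, then keep it pressed home with a total push of about 25 N for half a second so that the stack is tight; never press the bolt or the stack with more than 40 N, let everything go at the end, and leave the dough tubs and the little wooden frame where they are.

Things in the scene. Friction and masses are not known exactly. Their poses are not given: they have to be found in the camera images.
- stand: Fixed carousel base: square wooden board 110 x 110 mm, 25 mm thick, with a vertical steel axle bolt, 16 mm in diameter, in its middle. Origin at the centre of the board's underside, z up. Two sprung steel strips lie along the bolt on its +x and -x sides, from 10 to 62 mm above the board's top, making it 22 mm wide there; they yield inwards and grip the bushing's bore.
- axle_foot (a point): Foot of the bolt, on its axis at the board's top (25 mm above the table). Round the foot a dark hexagonal nut 40 mm across is the seat for the stack: its top stands between 4 and 12 mm above the board; this height differs from start to start and is not measured, it must be felt.
- axle_tip (a point): Centre of the bolt's tip, 80 mm above the board's top, 105 mm above the table, z up along the bolt. The last 8 mm taper to 8 mm in diameter.
- spacer_c (a point): Centre (half-way up) of the wooden spacer: plain tube 44 mm outside diameter, 24 mm bore, 24 mm high, about 40 g, standing on the table; z is its axis. It slides freely on the bolt and its strips and falls the rest of the way by itself.
- spacer: The spacer tube; origin at the centre of its underside.
- washer_c (a point): Centre (half-way up) of the steel washer: flat ring 60 mm outside diameter, 24 mm bore, 8 mm thick, about 140 g, lying flat on the table; z is its axis. It slides freely on the bolt.
- washer: The washer; origin at the centre of its underside.
- bushing_c (a point): Centre (half-way up) of the white plastic flanged bushing, 30 mm high: lowest 6 mm a flange 52 mm in diameter, above it a neck 34 mm in diameter; bore 19 mm; about 60 g; standing flange down, z its axis, up. It drops over the bare upper 18 mm of the bolt, then slides along the sprung strips under a push of some 4 to 10 N and stays where it is left; home, the force rises sharply.
- bushing: The bushing; origin at the centre of its underside.
- tub_a: Bystander: yellow dough tub, 56 mm in diameter, 60 mm high; origin under its centre.
- tub_b: Bystander: green dough tub, 56 mm in diameter, 60 mm high; origin under its centre.
- frame: Bystander: open wooden frame 60 x 50 mm, 100 mm high, standing; origin under its centre.
There are look-alikes about, which are no part of the job. Leave any pink or yellow look-alike of the stand alone.

How it is judged:
By the outcome, as a careful person would: the job done as asked, in the order asked, and still so for the second after the job is handed in, with the robot touching nothing.
It also fails if it takes over 72 s, if anything falls off the work surface, if the arm or the gripper's body presses on something with over 40 N, if the wrist force passes 120 N, or if a joint passes its speed limit or range.

## Working session

There is one attempt and no reset: what is moved stays moved. The work goes in short steps, Python scripts to look and compute and a shell command to move; the robot and the scene stay as the last step left them, time stands still between calls to the robot, and variables do not carry over. Pictures are saved under pics/ and viewed, at most 10 in all, crops included, and the job is handed in when it is done.

```bash
mkdir -p pics; cat > h.py <<'E'
import numpy as np, cv2
from cell import status, vision, ticket, finder, arm
def cloud(cam, depth, cal=None):
    c=cal or vision.calibration(cam); K=np.array(c["intrinsics"]); E=np.array(c["extrinsics"])
    v,u=np.mgrid[0:384,0:512].astype(float)
    x=(u-K[0,2])/K[0,0]; y=(v-K[1,2])/K[1,1]
    P=np.stack([x*depth,-y*depth,-depth,np.ones_like(depth)],-1)
    return (P@np.linalg.inv(E).T)[...,:3]
E
python3 - <<'E'
from h import *
for cam in ("top","side"):
    pic,d=vision.read_camera(cam)
    cv2.imwrite(f"pics/{cam}0.png",pic[...,::-1])
    print(cam,vision.calibration(cam))
    W=cloud(cam,d); np.savez(f"{cam}0.npz",pic=pic,d=d,W=W)
    for n in ["stand","spacer","washer","bushing","tub_a","frame"]:
        for r in finder.trace(n,cam)[:4]:
            m=r["pixels"]&(d>0); p=W[m]
            if len(p)<5: continue
            zt=np.percentile(p[:,2],95); t=p[p[:,2]>zt-.006]
            print(n,round(r["p"],2),np.round(r["uv"]),m.sum(),"ztop",zt.round(4),"mid top",((t.min(0)+t.max(0))/2).round(4),"ext",np.ptp(t,axis=0).round(3),"col",pic[r["pixels"]].mean(0).round())
print(status.get_obs())
E
```

```text
top {'intrinsics': array([[468.71066779,   0.        , 260.83798003],
       [  0.        , 468.71066779, 184.60949232],
       [  0.        ,   0.        ,   1.        ]]), 'extrinsics': array([[-0.0155686 , -0.99939257, -0.03117882,  0.0429047 ],
       [ 0.99097652, -0.01957428,  0.13259859, -0.63088752],
       [-0.13312835, -0.02883311,  0.99067931, -1.35411285],
       [ 0.        ,  0.        ,  0.        ,  1.        ]])}
stand 0.84 [263. 198.] 1256 ztop 0.0319 mid top [0.5963 0.0266 0.0674] ext [0.12  0.113 0.083] col [244. 208. 220.]
stand 0.59 [203. 206.] 1310 ztop 0.0339 mid top [0.5752 0.2088 0.0674] ext [0.126 0.124 0.079] col [242. 233. 182.]
stand 0.56 [140. 245.] 1460 ztop 0.0361 mid top [0.4633 0.3829 0.0686] ext [0.114 0.114 0.077] col [234. 228. 103.]
spacer 0.48 [312. 188.] 122 ztop 0.0287 mid top [ 0.634  -0.1291  0.0264] ext [0.04  0.039 0.007] col [247. 232. 166.]
washer 0.62 [305. 239.] 302 ztop 0.0125 mid top [ 0.4645 -0.1075  0.0118] ext [0.057 0.057 0.011] col [235. 225. 212.]
bushing 0.79 [358. 234.] 187 ztop 0.0325 mid top [ 0.4778 -0.2565  0.0314] ext [
[... 1735 characters left out ...]
 col [182.  76.  10.]
{'t': 0.7, 'q': array([-1.16221204,  0.68903376, -0.1946057 ,  1.56525725,  0.15728456,
        0.90250367, -0.21514134]), 'dq': array([ 0.00109237,  0.00110568,  0.00079767, -0.00020822,  0.00093509,
       -0.00103035,  0.00120701]), 'tau': array([ 4.34435815e-04, -5.27353978e+01, -1.26663622e+00, -1.53721154e+01,
       -5.19444910e-02, -5.72789904e-04,  2.60869376e-05]), 'tool_pos': array([0.22878308, 0.58167894, 0.22329566]), 'tool_rot': array([5.85314824e-01, 3.08658090e+00, 2.83072336e-04]), 'ft_force': array([-0.070149  , -0.37501314, -0.37776965]), 'wrist_torque': array([-0.02609905, -0.03589311,  0.00361819]), 'grasp_force': 0.0, 'opening': 0.9976195756593745}
```

View pics/top0.png

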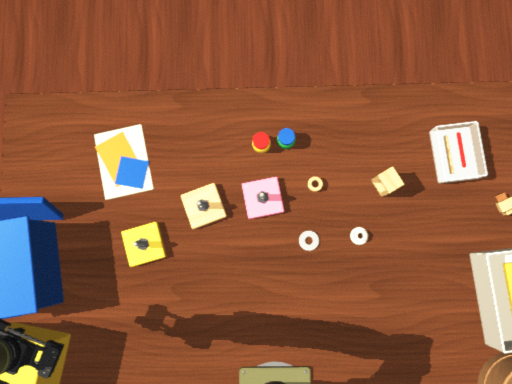

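View pics/side0.png

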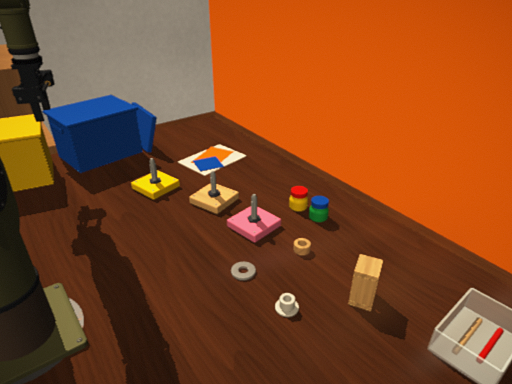

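Top picture: the real, plain wooden stand is at (203,206), with its pink and yellow look-alikes at (263,198) and (142,245). The spacer is at (315,184), the washer at (309,240), the bushing at (359,235), the tubs at (261,141) and (286,139), and the frame at (387,181). I'll move above the wooden stand and measure with the wrist camera.

```bash
cat >> h.py <<'E'
def wcloud(depth,c):
    K=np.array(c["intrinsics"]); E=np.array(c["extrinsics"])
    v,u=np.mgrid[0:384,0:512].astype(float)
    x=(u-K[0,2])/K[0,0]; y=(v-K[1,2])/K[1,1]; r=np.hypot(x,y)+1e-9; s=np.tan(np.minimum(r,1.5))/r
    P=np.stack([x*s*depth,-y*s*depth,-depth,np.ones_like(depth)],-1)
    return (P@np.linalg.inv(E).T)[...,:3]
def circ(p,z0,z1):
    "least-squares circle on the xy of points in a height band"
    q=p[(p[:,2]>z0)&(p[:,2]<z1)]
    return ((q[:,:2].min(0)+q[:,:2].max(0))/2).round(4),q[:,:2].mean(0).round(4),np.ptp(q[:,:2],axis=0).round(4),len(q)
def wlook(tag,names):
    c=vision.calibration("wrist"); pic,d=vision.read_camera("wrist")
    cv2.imwrite(f"pics/w{tag}.png",pic[...,::-1]); W=wcloud(d,c); np.savez(f"w{tag}.npz",pic=pic,d=d,W=W,K=c["intrinsics"],E=c["extrinsics"])
    for n in names:
        for r in finder.trace(n,"wrist")[:4]:
            m=r["pixels"]&(d>0); p=W[m]
            if len(p)<5: continue
            print(n,round(r["p"],2),np.round(r["uv"]),m.sum(),"z pct",np.percentile(p[:,2],[5,50,95]).round(4),"mid",((p.min(0)+p.max(0))/2).round(4),"med",np.median(p,0).round(4),"ext",np.ptp(p,axis=0).round(3),"col",pic[r["pixels"]].mean(0).round())
E
python3 -m creep '[40,-47,0,7,1, 80,-79,0,14,1, 115,-110,0,21,1, 140,-142,0,21.5,1, 170,-170,0,21.5,1, 200,-200,0,21.5,1, 230,-230,0,21.5,1, 230,-230,0,21.5,1]' 
python3 -m creep '[30,-30,5,0,1, 60,-60,10,0,1, 90,-90,20,0,1, 110,-120,27,0,1, 116,-149,27,0,1, 116,-149,27,0,1, 116,-149,27,0,1]'
python3 - <<'E'
from h import *
print(status.get_obs()["tool_pos"],status.get_obs()["tool_rot"])
wlook("1",["stand","spacer","washer"])
E
```

```text
t: 1.37
tool_pos: [0.4614, 0.3484, 0.2233]
tool_rot: [0.004, 3.14, -0.002]
ft_force: [0.4, -0.2, 0.2]
opening: 0.999
grasp_force: 0.0
t: 1.95
tool_pos: [0.5757, 0.1999, 0.2501]
tool_rot: [0.007, 3.142, -0.002]
ft_force: [-0.8, 0.9, -1.0]
opening: 1.003
grasp_force: 0.0
[0.5756623  0.19986654 0.25013491] [ 7.09197538e-03  3.14150415e+00 -1.62005634e-03]
stand 0.88 [138. 175.] 5335 z pct [0.0201 0.0246 0.0716] mid [0.5959 0.0224 0.0522] med [0.5909 0.0339 0.0246] ext [0.123 0.132 0.108] col [213. 142. 151.]
stand 0.79 [260. 158.] 6689 z pct [0.0225 0.0245 0.0323] mid [0.5786 0.2073 0.0516] med [0.5705 0.2055 0.0245] ext [0.142 0.141 0.109] col [222. 192. 120.]
stand 0.6 [389.  82.] 5710 z pct [0.0143 0.0245 0.071 ] mid [0.4611 0.3933 0.0517] med [0.4669 0.3775 0.0245] ext [0.139 0.146 0.109] col [205. 192.  13.]
spacer 0.86 [ 58. 203.] 576 z pct [0.0009 0.0202 0.0246] mid [ 0.6395 -0.144   0.0118] med [ 0.6355 -0.1275  0.0202] ext [0.052 0.066 0.028] col [202. 165.  96.]
washer 0.62 [68. 94.] 834 z pct [-0.0002  0.0074  0.0088] mid [ 0.4658 -0.113   0.004 ] med [ 0.4664 -0.1078  0.0074] ext [0.063 0.066 0.013] col [187. 175. 154.]
```

View pics/w1.png

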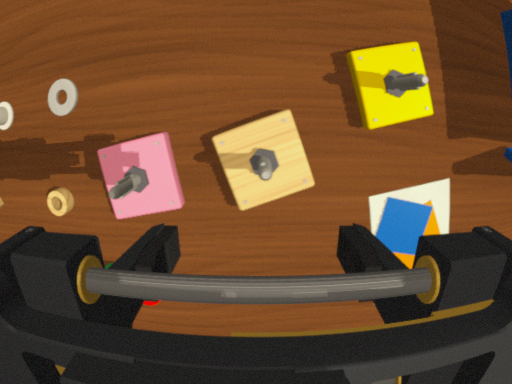

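The wrist picture shows the wooden stand at (262,160), with the bolt tip near (264,172), pink to the left and yellow at the upper right. Next I'll extract the bolt axis, then go above the spacer.

```bash
python3 - <<'E'
from h import *
z=np.load("w1.npz"); W=z["W"].reshape(-1,3)
p=W[(abs(W[:,0]-.575)<.09)&(abs(W[:,1]-.203)<.09)]
b=p[(abs(p[:,2]-.025)<.004)]
(c,s,a)=cv2.minAreaRect((b[:,:2]*1000).astype(np.float32)); print("board",c,s,a)
for lo,hi in((.035,.05),(.05,.07),(.07,.087),(.087,.097),(.098,.106),(.102,.108)):
    print(lo,circ(p[np.hypot(*(p[:,:2]-[.575,.203]).T)<.02],lo,hi))
E
python3 -m creep '[0,-40,0,0,1, 10,-80,0,0,1, 20,-120,0,0,1, 30,-160,0,0,1, 40,-200,0,0,1, 50,-240,0,0,1, 56,-280,0,0,1, 60,-320,0,0,1]'
python3 -m creep '[0,-12,-30,0,1, 0,-12,-60,0,1, 0,-12,-75,0,1, 0,-12,-75,0,1, 0,-12,-75,0,1]'
python3 - <<'E'
from h import *
print(status.get_obs()["tool_pos"],vision.calibration("wrist"))
wlook("2",["spacer","washer","bushing"])
z=np.load("w2.npz"); W=z["W"].reshape(-1,3)
for n,c,lo,hi,r in(("sp",(.634,-.131),.021,.027,.03),("wa",(.465,-.110),.005,.011,.038),("bu",(.477,-.259),.003,.009,.034),("bun",(.477,-.259),.026,.034,.03)):
    print(n,circ(W[np.hypot(*(W[:,:2]-c).T)<r],lo,hi))
E
```

```text
board (575.19921875, 205.36544799804688) (110.00843048095703, 110.06657409667969) 19.734981536865234
0.035 (array([0.5687, 0.2057]), array([0.5681, 0.2055]), array([0.0077, 0.0138]), 19)
0.05 (array([0.5687, 0.2061]), array([0.5682, 0.2054]), array([0.0077, 0.0145]), 37)
0.07 (array([0.5686, 0.2062]), array([0.5677, 0.2051]), array([0.0079, 0.0145]), 46)
0.087 (array([0.5748, 0.206 ]), array([0.5704, 0.2053]), array([0.016 , 0.0141]), 32)
0.098 (array([0.5755, 0.2059]), array([0.5746, 0.206 ]), array([0.0137, 0.0119]), 127)
0.102 (array([0.5753, 0.2059]), array([0.575 , 0.2059]), array([0.0098, 0.0096]), 69)
t: 2.82
tool_pos: [0.6355, -0.1173, 0.2502]
tool_rot: [-0.005, 3.141, 0.001]
ft_force: [0.5, -0.2, -0.5]
opening: 0.997
grasp_force: 0.0
t: 3.23
tool_pos: [0.6347, -0.1275, 0.1748]
tool_rot: [0.005, -3.14, -0.002]
ft_force: [-0.2, 0.1, 0.8]
opening: 1.003
grasp_force: 0.0
[ 0.63474446 -0.12754984  0.17484304] {'intrinsics': array([[297.31863964,   0.        , 258.06920627],
       [  0.        , 297.31863964, 190.75069294],
       [  0.        ,   0.        ,   1.        ]]), 'ex
[... 653 characters left out ...]
ol [201. 175. 111.]
washer 0.59 [270.  28.] 1840 z pct [0.0048 0.0075 0.0088] mid [ 0.4657 -0.1098  0.004 ] med [ 0.4675 -0.1111  0.0075] ext [0.061 0.06  0.013] col [214. 206. 186.]
bushing 0.85 [142.  36.] 1471 z pct [0.0002 0.0094 0.0302] mid [ 0.4766 -0.2639  0.0148] med [ 0.4804 -0.2555  0.0094] ext [0.054 0.058 0.034] col [219. 210. 183.]
sp (array([ 0.6349, -0.133 ]), array([ 0.6346, -0.1329]), array([0.0422, 0.0423]), 868)
wa (array([ 0.4671, -0.1103]), array([ 0.4673, -0.1107]), array([0.0585, 0.0586]), 1747)
bu (array([ 0.478 , -0.2605]), array([ 0.4826, -0.2539]), array([0.051 , 0.0507]), 598)
bun (array([ 0.478 , -0.2605]), array([ 0.4785, -0.2601]), array([0.033 , 0.0326]), 468)
```

```bash
python3 -m creep '[0,0,0,0,1, 0,0,0,0,1]'; python3 - <<'E'
from h import *
o=status.get_obs(); print(o["tool_pos"],o["tool_rot"],o["ft_force"])
E
```

```text
t: 3.6
tool_pos: [0.6354, -0.1292, 0.1763]
tool_rot: [-0.001, 3.14, -0.0]
ft_force: [-1.0, -0.3, 0.0]
opening: 0.999
grasp_force: 0.0
[ 0.63535568 -0.12921231  0.17625021] [-1.18262165e-03  3.13990228e+00 -4.03047223e-04] [-1.0357852  -0.25375143  0.01451163]
```

```bash
python3 -m creep '[0,-4,-40,0,1, 0,-4,-80,0,0.85, 0,-4,-115,0,0.75, 0,-4,-140,0,0.7, 0,-4,-149,0,0.7, 0,-4,-149,0,0.7, 0,-4,-149,0,0.7]' 15
python3 -m creep '[0,0,0,0,0.3, 0,0,0,0,0.3, 0,0,0,0,0.3, 0,0,0,0,0.3, 0,0,0,0,0.3]' 15
python3 -m creep '[0,0,20,0,0.3, 0,0,60,0,0.3, 0,0,100,0,0.3, 0,0,120,0,0.3, 0,0,120,0,0.3]' 15
```

```text
t: 4.18
tool_pos: [0.6357, -0.1333, 0.0272]
tool_rot: [-0.001, 3.14, 0.0]
ft_force: [0.9, -0.7, 0.4]
opening: 0.701
grasp_force: 0.0
t: 4.6
tool_pos: [0.6352, -0.1335, 0.027]
tool_rot: [-0.001, 3.14, -0.0]
ft_force: [-0.0, -0.9, 0.2]
opening: 0.343
grasp_force: 0.0
t: 5.02
tool_pos: [0.6385, -0.1335, 0.1521]
tool_rot: [-0.0, 3.131, -0.002]
ft_force: [0.8, 0.6, -0.4]
opening: 0.3
grasp_force: 0.0
```

```bash
python3 - <<'E'
from h import *
o=status.get_obs(); print(o["tool_pos"],o["tool_rot"],arm.nose_length)
wlook("3",["spacer","washer"])
E
```

```text
[ 0.6385264  -0.1335406   0.15210871] [-2.75680282e-05  3.13123202e+00 -1.53219339e-03] 0.022
spacer 0.81 [255. 181.] 1188 z pct [0.0069 0.0231 0.0244] mid [ 0.6389 -0.1338  0.0118] med [ 0.6356 -0.1334  0.0231] ext [0.051 0.043 0.027] col [237. 205. 126.]
washer 0.69 [497. 136.] 2657 z pct [0.0051 0.0237 0.0253] mid [0.5816 0.1682 0.0126] med [0.5801 0.1646 0.0237] ext [0.126 0.069 0.028] col [200. 171. 105.]
washer 0.59 [280.  20.] 1560 z pct [0.0056 0.0074 0.0088] mid [ 0.4727 -0.1107  0.0044] med [ 0.4747 -0.1111  0.0074] ext [0.047 0.06  0.011] col [214. 205. 186.]
washer 0.15 [137.  27.] 1657 z pct [0.0011 0.0099 0.0301] mid [ 0.4774 -0.2631  0.0147] med [ 0.4816 -0.2549  0.0099] ext [0.053 0.056 0.034] col [219. 210. 184.]
```

View pics/w3.png

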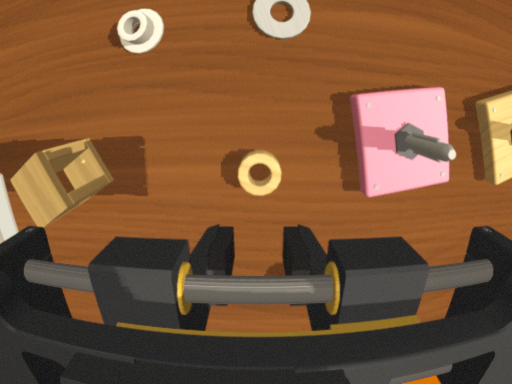

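```bash
python3 - <<'E'
from h import *
o=status.get_obs(); print(o["tool_pos"],o["tool_rot"],o["opening"])
z=np.load("w3.npz"); W=z["W"]; d=z["d"]
for (u,v) in((212,245),(220,255),(228,240),(222,232),(295,240),(300,250),(310,245),(259,160),(258,200)): print(u,v,d[v,u],W[v,u].round(4))
pic,d=vision.read_camera("side"); cv2.imwrite("pics/s3.png",cv2.resize(pic[60:320,150:450],(800,693))[:600,:,::-1])
Ws=cloud("side",d).reshape(-1,3); pic=pic.reshape(-1,3)
s=(np.hypot(Ws[:,0]-.636,Ws[:,1]+.133)<.09)&(Ws[:,2]>.06)
p=Ws[s]; print(p[:,2].min(), circ(p,p[:,2].min(),p[:,2].min()+.01))
E
```

```text
[ 0.63411564 -0.13348189  0.14577167] [ 6.36343214e-04 -3.14045175e+00  1.12304646e-04] 0.2980320123403123
212 245 0.13510185 [ 0.6291 -0.1554  0.1899]
220 255 0.12545207 [ 0.6289 -0.1505  0.1999]
228 240 0.1397234 [ 0.6288 -0.1484  0.185 ]
222 232 0.1497814 [ 0.6294 -0.1525  0.1747]
295 240 0.14054874 [ 0.6292 -0.1164  0.1842]
300 250 0.13124661 [ 0.6296 -0.1152  0.194 ]
310 245 0.13215049 [ 0.6279 -0.1105  0.1926]
259 160 0.29285333 [ 0.6205 -0.1334  0.0229]
258 200 0.32829547 [ 6.695e-01 -1.345e-01  4.000e-04]
0.16176175129204262 (array([ 0.6344, -0.1355]), array([ 0.6318, -0.136 ]), array([0.023, 0.053]), 58)
```

View pics/s3.png

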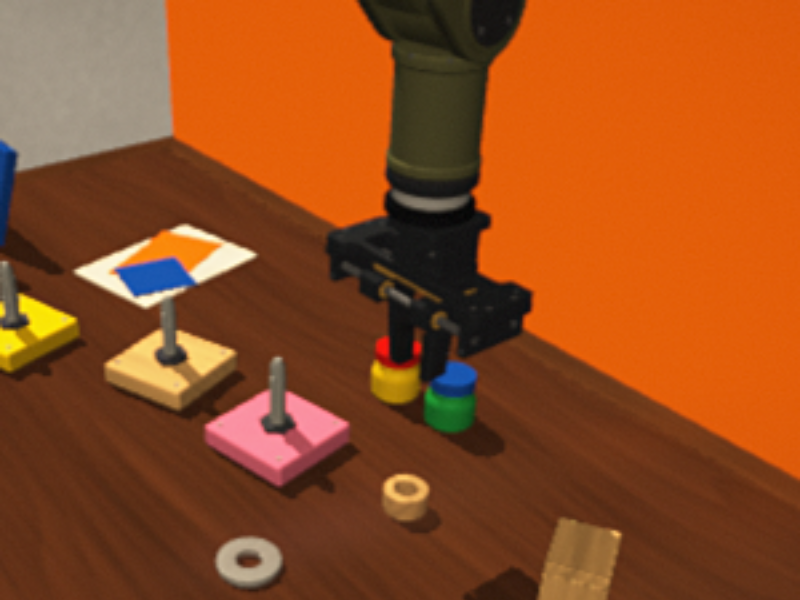

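The side picture shows the spacer still untouched and the fingertips about 38 mm higher than the reported TCP plus nose length. By depth the tips are at z≈0.162 with the TCP at 0.146, so tip z ≈ TCP z + 16 mm. That explains the empty grasp. I'll go lower, in steps, watching the force.

```bash

python3 -m creep '[0,0,0,0,0.75, 0,0,-35,0,0.75, 0,0,-70,0,0.75, 0,0,-100,0,0.75, 0,0,-120,0,0.75, 0,0,-120,0,0.75, 0,0,-120,0,0.75]' 15
python3 -m creep '[0,0,-8,0,0.75, 0,0,-16,0,0.75, 0,0,-24,0,0.75, 0,0,-30,0,0.75, 0,0,-30,0,0.75, 0,0,-30,0,0.75]' 15
python3 - <<'E'
from h import *
c=vision.calibration("wrist"); pic,d=vision.read_camera("wrist"); W=wcloud(d,c)
p=W[(d>0)&(d<.17)]; print("wrist lowest finger",np.percentile(p[:,2],[0.5,1,2,5]))
pic,d=vision.read_camera("side"); cv2.imwrite("pics/s4.png",cv2.resize(pic[150:300,220:420],(800,600))[...,::-1])
E
python3 -m creep '[0,0,0,0,0.35, 0,0,0,0,0.35, 0,0,0,0,0.35, 0,0,0,0,0.35, 0,0,0,0,0.35]' 15
```

```text
t: 5.8
tool_pos: [0.6334, -0.133, 0.0245]
tool_rot: [0.001, -3.138, -0.001]
ft_force: [0.9, -0.2, -0.4]
opening: 0.749
grasp_force: 0.0
t: 6.3
tool_pos: [0.6346, -0.1333, -0.004]
tool_rot: [0.001, -3.141, -0.0]
ft_force: [0.1, -0.2, 0.5]
opening: 0.753
grasp_force: 0.0
wrist lowest finger [-0.00202413 -0.0018352  -0.00164329 -0.00133865]
t: 6.82
tool_pos: [0.635, -0.1333, -0.0035]
tool_rot: [-0.001, 3.141, 0.0]
ft_force: [-0.1, 0.7, 1.7]
opening: 0.481
grasp_force: 15.0
```

View pics/s4.png

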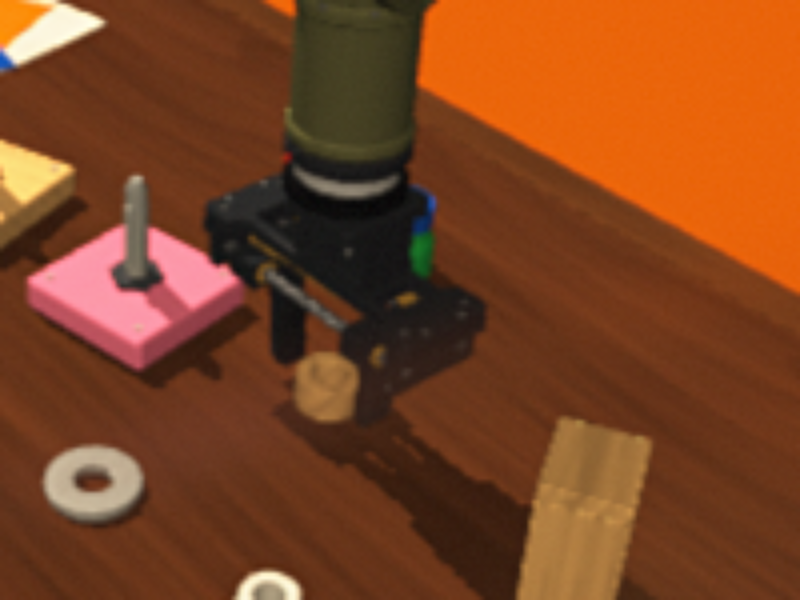

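The spacer is now gripped: opening 0.48 (42–44 mm) at 15 N. Now lift, carry it over the bolt and check the alignment.

```bash

python3 -m creep '[0,0,30,0,0.35, 0,0,65,0,0.35, 0,0,100,0,0.35, 0,0,130,0,0.35, 0,0,130,0,0.35]' 15
python3 -m creep '[-5,36,0,0,0.35, -12,76,0,0,0.35, -19,116,0,0,0.35, -26,154,0,0,0.35, -34,194,0,0,0.35, -41,234,0,0,0.35, -48,272,0,0,0.35, -54,308,0,0,0.35]' 15
python3 -m creep '[-4,22,0,0,0.35, -6,31,0,0,0.35, -6,31,0,0,0.35, -6,31,0,0,0.35, -6,31,0,0,0.35, -6,31,0,0,0.35]' 15
python3 - <<'E'
from h import *
c=vision.calibration("wrist"); pic,d=vision.read_camera("wrist"); W=wcloud(d,c).reshape(-1,3)
o=status.get_obs(); print(o["tool_pos"],o["opening"],o["ft_force"])
p=W[np.hypot(W[:,0]-.575,W[:,1]-.206)<.03]
h=np.histogram(p[:,2],np.arange(.08,.2,.005)); print(h[0])
zt=.1503
print(circ(p,.145,.156),circ(p,.098,.108))
cv2.imwrite("pics/w5.png",pic[...,::-1])
E
```

```text
t: 7.23
tool_pos: [0.6391, -0.1336, 0.1328]
tool_rot: [0.0, 3.13, -0.002]
ft_force: [1.3, 0.3, -0.2]
opening: 0.484
grasp_force: 15.0
t: 7.9
tool_pos: [0.5795, 0.177, 0.1257]
tool_rot: [0.002, -3.14, -0.0]
ft_force: [-0.6, -0.6, -0.2]
opening: 0.479
grasp_force: 15.0
t: 8.4
tool_pos: [0.5756, 0.2023, 0.126]
tool_rot: [0.006, 3.142, -0.003]
ft_force: [0.0, -0.0, 0.4]
opening: 0.482
grasp_force: 15.0
[0.57551037 0.2028507  0.12608198] 0.48292574931032617 [ 0.52336486 -0.20329658  0.11271766]
[  36   44    0    0    0    0    0    0    0    5  285  380  516  598
 3358  247  366  296  211  187  244  329   82]Traceback (most recent call last):
  File "<stdin>", line 7, in <module>
  File "h.py", line 18, in circ
    return ((q[:,:2].min(0)+q[:,:2].max(0))/2).round(4),q[:,:2].mean(0).round(4),np.ptp(q[:,:2],axis=0).round(4),len(q)
             ~~~~~~~~~~~^^^
    return umr_minimum(a, axis, None, out, keepdims, initial, where)
ValueError: zero-size array to reduction operation minimum which has no identity
```

```bash
cat >> h.py <<'E'
def held(lo,hi,c=(.575,.206),r=.04,bright=110):
    "held part: bright points near c in a height band, seen by the wrist camera"
    cal=vision.calibration("wrist"); pic,d=vision.read_camera("wrist"); W=wcloud(d,cal)
    o=status.get_obs(); print(o["tool_pos"].round(4),round(o["opening"],3),o["ft_force"].round(2))
    m=(np.hypot(W[...,0]-c[0],W[...,1]-c[1])<r)&(pic[...,0]>bright)&(W[...,2]>lo)&(W[...,2]<hi)
    q=W[m]; print("held",len(q),"z",np.percentile(q[:,2],[5,50,95]).round(4),circ(q,lo,hi),"min circle",cv2.minEnclosingCircle((q[:,:2]*1000).astype(np.float32)))
E
python3 -m creep '[0,0,0,0,0.35, 0,0,0,0,0.35, 0,0,0,0,0.35]' 15
python3 - <<'E'
from h import *
held(.147,.16)
E
```

```text
t: 8.7
tool_pos: [0.575, 0.2051, 0.1263]
tool_rot: [0.001, 3.142, -0.0]
ft_force: [0.8, -0.2, 0.2]
opening: 0.482
grasp_force: 15.0
[0.5749 0.2053 0.1263] 0.484 [ 0.72  0.49 -1.23]
held 3454 z [0.149  0.1531 0.1541] (array([0.5716, 0.2117]), array([0.5708, 0.2046]), array([0.0364, 0.0569]), 3454) min circle ((573.6629638671875, 211.71786499023438), 29.801130294799805)
```

```bash

python3 -m creep '[0,0,-10,0,0.35, 0,0,-20,0,0.35, 0,0,-27,0,0.35, 0,0,-34,0,0.35, 0,0,-34,0,0.35]' 15
python3 -m creep '[0,0,-5,0,0.35, 0,0,-10,0,0.35, 0,0,-15,0,0.35, 0,0,-20,0,0.35, 0,0,-20,0,0.35]' 15
```

```text
t: 9.17
tool_pos: [0.5735, 0.2052, 0.0901]
tool_rot: [0.001, -3.138, 0.002]
ft_force: [-0.2, -0.8, -0.9]
opening: 0.49
grasp_force: 15.0
t: 9.58
tool_pos: [0.5742, 0.2054, 0.0712]
tool_rot: [0.001, -3.14, 0.001]
ft_force: [-0.4, -0.3, -0.9]
opening: 0.484
grasp_force: 15.0
```

```bash

python3 -m creep '[0,0,-8,0,0.35, 0,0,-16,0,0.35, 0,0,-24,0,0.35, 0,0,-32,0,0.35, 0,0,-36,0,0.35, 0,0,-36,0,0.35, 0,0,-36,0,0.35]' 15
python3 -m creep '[0,0,-1,0,0.35, 0,0,-2,0,0.35, 0,0,-2,0,0.35]' 15
```

```text
t: 10.17
tool_pos: [0.5746, 0.2056, 0.0359]
tool_rot: [0.001, -3.141, 0.0]
ft_force: [0.2, 0.4, -0.6]
opening: 0.482
grasp_force: 15.0
t: 10.42
tool_pos: [0.5748, 0.2057, 0.0344]
tool_rot: [-0.001, 3.141, 0.0]
ft_force: [-0.1, 0.0, -0.4]
opening: 0.483
grasp_force: 15.0
```

```bash

python3 -m creep '[0,0,0,0,0.7, 0,0,0,0,0.7, 0,0,0,0,0.7, 0,0,0,0,0.7, 0,0,0,0,0.7]' 15
python3 -m creep '[0,0,30,0,0.8, 0,0,70,0,0.85, 0,0,110,0,0.9, 0,0,150,0,1, 0,0,180,0,1, 0,0,180,0,1, 0,0,180,0,1, 0,0,180,0,1]' 15
python3 - <<'E'
from h import *
o=status.get_obs(); print(o["tool_pos"].round(4),o["opening"],o["ft_force"])
wlook("6",["spacer"])
z=np.load("w6.npz"); W=z["W"].reshape(-1,3)
p=W[np.hypot(*(W[:,:2]-[.575,.206]).T)<.028]
print(np.histogram(p[:,2],np.arange(.02,.11,.004)))
for a in(.048,.052,.056): print(circ(p,a,a+.006) if ((p[:,2]>a)&(p[:,2]<a+.006)).any() else None)
print("bolt",circ(p,.1,.108))
E
```

```text
t: 10.83
tool_pos: [0.5748, 0.2057, 0.0343]
tool_rot: [-0.001, 3.142, 0.0]
ft_force: [-0.7, -0.1, -0.0]
opening: 0.701
grasp_force: 0.0
t: 11.5
tool_pos: [0.5742, 0.2052, 0.2136]
tool_rot: [0.001, -3.14, 0.001]
ft_force: [-0.9, -0.4, -0.7]
opening: 1.001
grasp_force: 0.0
[0.5742 0.2052 0.2136] 1.0005451760570543 [-0.87531725 -0.41309015 -0.68079856]
spacer 0.69 [252. 164.] 912 z pct [0.0313 0.0552 0.0568] mid [0.5784 0.2048 0.0607] med [0.5707 0.2043 0.0552] ext [0.051 0.047 0.075] col [209. 176. 106.]
(array([113, 330,  44,  31,  31,  21,  30,  29, 558, 197,   8,   9,  11,
        10,  13,  12,  29,  13,  16,  72,  80,  48]), array([0.02 , 0.024, 0.028, 0.032, 0.036, 0.04 , 0.044, 0.048, 0.052,
       0.056, 0.06 , 0.064, 0.068, 0.072, 0.076, 0.08 , 0.084, 0.088,
       0.092, 0.096, 0.1  , 0.104, 0.108]))
(array([0.5744, 0.206 ]), array([0.5661, 0.2056]), array([0.0425, 0.0408]), 78)
(array([0.5748, 0.2054]), array([0.572 , 0.2052]), array([0.043 , 0.0421]), 748)
(array([0.5749, 0.2054]), array([0.5723, 0.206 ]), array([0.0416, 0.0418]), 199)
bolt (array([0.5752, 0.2058]), array([0.5746, 0.2059]), array([0.0118, 0.0124]), 128)
```

View pics/w6.png

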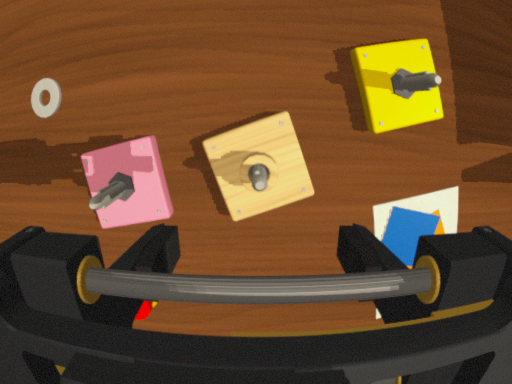

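The spacer is seated on the bolt at (258,172), with its top at z≈0.055, so the nut is about 7 mm high. Next is the washer.

```bash

python3 -m creep '[-8,-38,0,0,1, -20,-76,0,0,1, -34,-114,0,0,1, -47,-153,0,0,1, -60,-191,0,0,1, -73,-230,0,0,1, -86,-268,0,0,1, -98,-300,0,0,1]' 15
python3 -m creep '[-10,-16,-10,0,1, -10,-16,-40,0,1, -10,-16,-80,0,1, -10,-16,-120,0,1, -10,-16,-150,0,1, -10,-16,-150,0,1, -10,-16,-150,0,1, -10,-16,-150,0,1]' 15
python3 - <<'E'
from h import *
o=status.get_obs(); print(o["tool_pos"].round(4),o["tool_rot"],o["ft_force"])
wlook("7",["washer"])
z=np.load("w7.npz"); W=z["W"].reshape(-1,3); d=z["d"].ravel()
q=W[np.hypot(*(W[:,:2]-[.467,-.1105]).T)<.036]; print(circ(q,.005,.011))
f=W[(d>0)&(d<.17)]; print("finger low",np.percentile(f[:,2],[0,.5,2])); l=f[f[:,2]<f[:,2].min()+.012]; print(circ(l,-1,1), l[l[:,1]<-.11].mean(0), l[l[:,1]>-.11].mean(0))
E
```

```text
t: 12.27
tool_pos: [0.4746, -0.0972, 0.2129]
tool_rot: [-0.002, -3.138, 0.001]
ft_force: [-0.2, -1.2, -0.5]
opening: 1.001
grasp_force: 0.0
t: 12.93
tool_pos: [0.4671, -0.1102, 0.0649]
tool_rot: [-0.001, 3.141, 0.0]
ft_force: [-0.0, -0.2, 0.1]
opening: 0.998
grasp_force: 0.0
[ 0.4671 -0.1102  0.0649] [-1.01704673e-03  3.14137637e+00  1.39221987e-04] [-0.01157257 -0.20056757  0.11541143]
washer 0.8 [254. 182.] 3692 z pct [0.0059 0.0074 0.0085] mid [ 0.4669 -0.1106  0.0035] med [ 0.4641 -0.1109  0.0074] ext [0.062 0.058 0.012] col [215. 206. 185.]
(array([ 0.466 , -0.1106]), array([ 0.4645, -0.1106]), array([0.0597, 0.0586]), 3638)
finger low [0.07927861 0.0845786  0.09599945]
(array([ 0.4662, -0.111 ]), array([ 0.4623, -0.1107]), array([0.0203, 0.1157]), 769) [ 0.46228187 -0.1581344   0.08596002] [ 0.46234445 -0.06354068  0.08589585]
```

```bash

python3 -m creep '[0,0,-30,0,1, 0,0,-60,0,1, 0,0,-70,0,0.9, 0,0,-75,0,0.8, 0,0,-75,0,0.8, 0,0,-75,0,0.8]' 20
python3 -m creep '[0,0,-1,0,0.8, 0,0,-1,0,0.8, 0,0,-1,0,0.5, 0,0,-1,0,0.5, 0,0,-1,0,0.5, 0,0,-1,0,0.5, 0,0,-1,0,0.5]' 20
```

```text
t: 13.53
tool_pos: [0.4674, -0.1105, -0.0096]
tool_rot: [-0.0, 3.14, -0.0]
ft_force: [0.7, 1.0, -0.4]
opening: 0.802
grasp_force: 0.0
t: 14.12
tool_pos: [0.4672, -0.1104, -0.0113]
tool_rot: [-0.001, 3.141, -0.0]
ft_force: [-0.3, -0.3, 6.4]
opening: 0.665
grasp_force: 20.0
```

```bash

python3 -m creep '[0,0,15,0,0.5, 0,0,50,0,0.5, 0,0,90,0,0.5, 0,0,125,0,0.5, 0,0,140,0,0.5, 0,0,140,0,0.5, 0,0,140,0,0.5]' 25
python3 -m creep '[10,30,0,0,0.5, 24,68,0,0,0.5, 37,106,0,0,0.5, 50,144,0,0,0.5, 63,182,0,0,0.5, 76,220,0,0,0.5, 89,258,0,0,0.5, 100,290,0,0,0.5]' 25
python3 -m creep '[6,18,0,0,0.5, 8.5,26,0,0,0.5, 8.5,26,0,0,0.5, 8.5,26,0,0,0.5, 8.5,26,0,0,0.5, 8.5,26,0,0,0.5, 8.5,26,0,0,0.5, 8.5,26,0,0,0.5]' 25
python3 - <<'E'
from h import *
wlook("8",["washer","stand"])
o=status.get_obs(); print(o["tool_pos"].round(4),o["ft_force"])
z=np.load("w8.npz"); W=z["W"].reshape(-1,3)
q=W[np.hypot(*(W[:,:2]-[.575,.206]).T)<.034]; print(np.histogram(q[:,2],np.arange(.095,.17,.003))[0]); print(circ(q,.132,.1385),circ(q,.098,.108))
E
```

```text
t: 14.7
tool_pos: [0.4669, -0.1107, 0.1286]
tool_rot: [0.0, 3.14, -0.0]
ft_force: [-0.3, -0.8, -2.2]
opening: 0.666
grasp_force: 25.0
t: 15.37
tool_pos: [0.5659, 0.1828, 0.1258]
tool_rot: [0.005, -3.138, 0.001]
ft_force: [0.4, 0.3, -1.2]
opening: 0.667
grasp_force: 25.0
t: 16.03
tool_pos: [0.5753, 0.2043, 0.1284]
tool_rot: [-0.002, -3.142, 0.001]
ft_force: [0.1, -0.0, -1.3]
opening: 0.663
grasp_force: 25.0
washer 0.61 [251. 220.] 7045 z pct [0.1446 0.1468 0.1478] mid [0.6026 0.2147 0.1093] med [0.5678 0.2037 0.1468] ext [0.117 0.08  0.221] col [139. 132. 114.]
stand 0.9 [431.  78.] 10074 z pct [0.0131 0.0245 0.08  ] mid [0.4604 0.4034 0.0522] med [0.4672 0.3749 0.0245] ext [0.142 0.168 0.109] col [192. 180.  14.]
stand 0.86 [266. 162.] 8620 z pct [0.0229 0.0244 0.0257] mid [0.5742 0.2061 0.0725] med [0.5542 0.2081 0.0244] ext [0.134 0.147 0.148] col [225. 193. 116.]
stand 0.81 [ 94. 195.] 7960 z pct [0.0117 0.0246 0.0811] mid [0.5946 0.0293 0.103 ] med [0.5861 0.0391 0.0246] ext [0.122 0.194 0.21 ] col [177. 110. 116.]
[0.5753 0.2052 0.1284] [-0.60710765 -0.08772764 -0.73942264]
[   5    2    6    6    0    0    0    0    0    0    0    0    0    0
    7  179  912 6058  103  117  120  122  181  182  150]Traceback (most recent call last):
  File "<stdin>", line 5, in <module>
  File "h.py", line 18, in circ
    return ((q[:,:2].min(0)+q[:,:2].max(0))/2).round(4),q[:,:2].mean(0).round(4),np.ptp(q[:,:2],axis=0).round(4),len(q)
             ~~~~~~~~~~~^^^
    return umr_minimum(a, axis, None, out, keepdims, initial, where)
ValueError: zero-size array to reduction operation minimum which has no identity
```

View pics/w8.png

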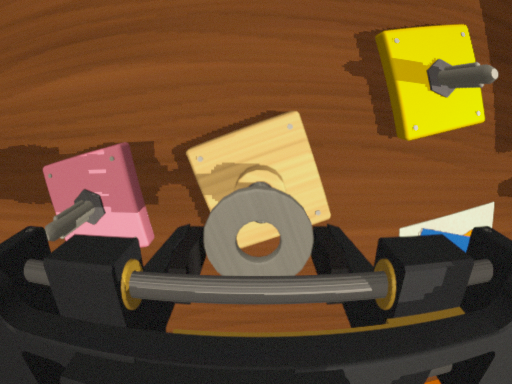

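The washer is held flat at (258,233) over the bolt. I'll check its bore centre before lowering.

```bash
python3 - <<'E'
from h import *
z=np.load("w8.npz"); W=z["W"]
m=((W[...,2]>.1435)&(W[...,2]<.15)&(np.hypot(W[...,0]-.575,W[...,1]-.206)<.034)).astype(np.uint8)
cs,hr=cv2.findContours(m,cv2.RETR_CCOMP,cv2.CHAIN_APPROX_NONE)
for c,h in zip(cs,hr[0]):
    if len(c)<30: continue
    p=np.array([W[v,u] for u,v in c[:,0]]); p=p[abs(p[:,2]-.147)<.003]
    A=np.c_[2*p[:,:2],np.ones(len(p))]; s=np.linalg.lstsq(A,(p[:,:2]**2).sum(1),rcond=None)[0]
    print("hole" if h[3]>=0 else "outer",len(c),s[:2].round(4),"r",np.sqrt(s[2]+s[0]**2+s[1]**2).round(4))
E
```

```text
outer 355 [0.5714 0.2043] r 0.0287
hole 125 [0.5738 0.2037] r 0.012
```

```bash

python3 -m creep '[1,0.5,0,0,0.5, 1,0.5,-15,0,0.5, 1,0.5,-30,0,0.5, 1,0.5,-42,0,0.5, 1,0.5,-42,0,0.5, 1,0.5,-42,0,0.5]' 25
python3 -m creep '[0,0,-6,0,0.5, 0,0,-12,0,0.5, 0,0,-18,0,0.5, 0,0,-18,0,0.5]' 25
python3 -m creep '[0,0,-6,0,0.5, 0,0,-12,0,0.5, 0,0,-18,0,0.5, 0,0,-18,0,0.5, 0,0,-18,0,0.5]' 25
```

```text
t: 16.68
tool_pos: [0.5759, 0.206, 0.0857]
tool_rot: [0.001, -3.14, 0.001]
ft_force: [0.1, -0.6, -1.1]
opening: 0.665
grasp_force: 25.0
t: 17.02
tool_pos: [0.5756, 0.2058, 0.0671]
tool_rot: [0.001, -3.14, 0.001]
ft_force: [0.4, -0.3, -2.0]
opening: 0.663
grasp_force: 25.0
t: 17.43
tool_pos: [0.5759, 0.206, 0.0497]
tool_rot: [0.001, -3.141, 0.001]
ft_force: [0.5, -0.4, -1.1]
opening: 0.664
grasp_force: 25.0
```

```bash

python3 -m creep '[0,0,-1,0,0.5, 0,0,-2,0,0.5, 0,0,-3,0,0.5, 0,0,-3,0,0.5]' 25
python3 -m creep '[0,0,0,0,0.9, 0,0,0,0,0.9, 0,0,0,0,0.9, 0,0,0,0,0.9, 0,0,0,0,0.9]' 25
python3 -m creep '[0,0,30,0,0.95, 0,0,70,0,1, 0,0,110,0,1, 0,0,145,0,1, 0,0,145,0,1, 0,0,145,0,1, 0,0,145,0,1, 0,0,145,0,1]' 25
python3 - <<'E'
from h import *
o=status.get_obs(); print(o["tool_pos"].round(4),o["opening"],o["ft_force"])
wlook("9",["washer"])
z=np.load("w9.npz"); W=z["W"].reshape(-1,3)
p=W[np.hypot(*(W[:,:2]-[.575,.206]).T)<.036]
print(np.histogram(p[:,2],np.arange(.02,.11,.003))[0]); q=p[(p[:,2]>.058)&(p[:,2]<.07)]; print(np.percentile(q[:,2],[2,50,98]),circ(p,.058,.07))
print("bolt",circ(p,.1,.108))
E
```

```text
t: 17.77
tool_pos: [0.5763, 0.2061, 0.0472]
tool_rot: [-0.001, 3.142, 0.0]
ft_force: [0.6, 0.5, -1.5]
opening: 0.667
grasp_force: 25.0
t: 18.18
tool_pos: [0.5764, 0.2062, 0.0474]
tool_rot: [-0.001, 3.141, 0.0]
ft_force: [0.6, 0.2, -0.1]
opening: 0.899
grasp_force: 0.0
t: 18.85
tool_pos: [0.5752, 0.2055, 0.1906]
tool_rot: [0.001, -3.139, 0.002]
ft_force: [-0.3, 0.2, -0.6]
opening: 1.0
grasp_force: 0.0
[0.5752 0.2055 0.1906] 0.9999067663665593 [-0.32964534  0.15298794 -0.56161958]
washer 0.63 [257. 168.] 2144 z pct [0.062  0.0635 0.0647] mid [0.5795 0.204  0.0607] med [0.5722 0.2055 0.0635] ext [0.068 0.063 0.075] col [192. 183. 161.]
[  15  701   16   35   16    9    9    9   10   13   15   15   17   85
 2003   45   11   12    8   12   12   20   20   15   13   46   76   65
   55]
[0.0613609  0.06353522 0.06506433] (array([0.5749, 0.2057]), array([0.5731, 0.2053]), array([0.0583, 0.0585]), 2148)
bolt (array([0.575, 0.206]), array([0.5746, 0.2059]), array([0.012 , 0.0114]), 150)
```

```bash

python3 -m creep '[-8,-38,0,0,1, -16,-76,0,0,1, -24,-114,0,0,1, -32,-152,0,0,1, -40,-190,0,0,1, -48,-229,0,0,1, -56,-268,0,0,1, -64,-306,0,0,0.9]' 25
python3 -m creep '[-8,-38,0,0,0.8, -16,-76,0,0,0.7, -24,-114,0,0,0.7, -32,-150,0,0,0.7, -34,-161,-20,0,0.7, -34,-161,-60,0,0.7, -34,-161,-100,0,0.7, -34,-161,-120,0,0.7]' 25
python3 -m creep '[0,0,0,0,0.7, 0,0,0,0,0.7, 0,0,0,0,0.7, 0,0,0,0,0.7]' 25
python3 - <<'E'
from h import *
o=status.get_obs(); print(o["tool_pos"].round(4),o["ft_force"])
wlook("10",["bushing"])
z=np.load("w10.npz"); W=z["W"].reshape(-1,3); d=z["d"].ravel()
q=W[np.hypot(*(W[:,:2]-[.478,-.2605]).T)<.034]; print(circ(q,.003,.009),circ(q,.026,.034))
f=W[(d>0)&(d<.17)]; print("finger low",np.percentile(f[:,2],[0,.5,2]))
E
```

```text
t: 19.62
tool_pos: [0.511, -0.1017, 0.1913]
tool_rot: [0.001, -3.14, -0.0]
ft_force: [0.2, 0.0, 0.4]
opening: 0.945
grasp_force: 0.0
t: 20.28
tool_pos: [0.4755, -0.2603, 0.0678]
tool_rot: [-0.001, -3.136, -0.004]
ft_force: [-0.6, -0.1, 0.7]
opening: 0.697
grasp_force: 0.0
t: 20.62
tool_pos: [0.4795, -0.2612, 0.0737]
tool_rot: [-0.001, 3.139, -0.002]
ft_force: [0.3, 0.2, 0.8]
opening: 0.699
grasp_force: 0.0
[ 0.4795 -0.2612  0.0737] [0.30264316 0.1975859  0.82183275]
bushing 0.85 [257. 190.] 2867 z pct [0.0036 0.012  0.03  ] mid [ 0.4785 -0.2615  0.0147] med [ 0.4713 -0.2612  0.012 ] ext [0.055 0.05  0.033] col [232. 226. 204.]
(array([ 0.4763, -0.2612]), array([ 0.469 , -0.2618]), array([0.0494, 0.0503]), 1283) (array([ 0.4775, -0.2608]), array([ 0.4768, -0.2611]), array([0.0333, 0.033 ]), 1101)
finger low [0.08788476 0.09431623 0.10691309]
```

```bash

python3 -m creep '[-1,0,-25,0,0.7, -1,0,-50,0,0.6, -1,0,-68,0,0.55, -1,0,-75,0,0.5, -1,0,-75,0,0.5, -1,0,-75,0,0.5, -1,0,-75,0,0.5]' 25
python3 -m creep '[0,0,-2,0,0.5, 0,0,-2,0,0.5, 0,0,-2,0,0.5]' 25
python3 -m creep '[0,0,-2,0,0.5, 0,0,-2,0,0.5, 0,0,-2,0,0.5]' 25
```

```text
t: 21.3
tool_pos: [0.4782, -0.2613, -0.0015]
tool_rot: [-0.0, 3.14, -0.001]
ft_force: [-0.0, 0.4, -0.8]
opening: 0.5
grasp_force: 0.0
t: 21.55
tool_pos: [0.4776, -0.2611, -0.0042]
tool_rot: [-0.0, 3.141, -0.0]
ft_force: [-0.3, 0.2, -0.6]
opening: 0.498
grasp_force: 0.0
t: 21.8
tool_pos: [0.4772, -0.2608, -0.0068]
tool_rot: [0.001, -3.141, -0.0]
ft_force: [-0.6, 0.8, -0.7]
opening: 0.498
grasp_force: 0.0
```

```bash

python3 -m creep '[0,0,-1,0,0.5, 0,0,-1,0,0.5, 0,0,-1,0,0.5]' 25
python3 -m creep '[0,0,-1,0,0.5, 0,0,-1,0,0.5, 0,0,-1,0,0.5]' 25
```

```text
t: 22.05
tool_pos: [0.4772, -0.2608, -0.0078]
tool_rot: [0.001, -3.141, -0.0]
ft_force: [0.6, -0.6, -0.1]
opening: 0.501
grasp_force: 0.0
t: 22.3
tool_pos: [0.4772, -0.2608, -0.0088]
tool_rot: [0.001, -3.141, -0.0]
ft_force: [-0.2, -0.1, 0.4]
opening: 0.499
grasp_force: 0.0
```

```bash

python3 -m creep '[0,0,0,0,0.2, 0,0,0,0,0.2, 0,0,0,0,0.2, 0,0,0,0,0.2, 0,0,0,0,0.2]' 50
python3 -m creep '[0,0,15,0,0.2, 0,0,50,0,0.2, 0,0,90,0,0.2, 0,0,125,0,0.2, 0,0,140,0,0.2, 0,0,140,0,0.2, 0,0,140,0,0.2]' 50
python3 -m creep '[8,38,0,0,0.2, 16,76,0,0,0.2, 24,114,0,0,0.2, 32,152,0,0,0.2, 40,190,0,0,0.2, 48,229,0,0,0.2, 56,268,0,0,0.2, 64,306,0,0,0.2]' 50
python3 -m creep '[8,38,0,0,0.2, 16,76,0,0,0.2, 24,114,0,0,0.2, 34,151,0,0,0.2, 34,161,0,0,0.2, 34,161,0,0,0.2, 34,161,0,0,0.2, 34,161,0,0,0.2]' 50
python3 -m creep '[0,0,0,0,0.2, 0,0,0,0,0.2, 0,0,0,0,0.2]' 50
cat > bore.py <<'E'
from h import *
import sys
zt=float(sys.argv[1])
c=vision.calibration("wrist"); pic,d=vision.read_camera("wrist"); W=wcloud(d,c)
o=status.get_obs(); print(o["tool_pos"].round(4),o["ft_force"].round(2),"cam err check")
m=((W[...,2]>zt-.004)&(W[...,2]<zt+.003)&(np.hypot(W[...,0]-.575,W[...,1]-.206)<.022)).astype(np.uint8)
cs,hr=cv2.findContours(m,cv2.RETR_CCOMP,cv2.CHAIN_APPROX_NONE)
for k,h in zip(cs,hr[0]):
    if len(k)<30: continue
    p=np.array([W[v,u] for u,v in k[:,0]]); p=p[abs(p[:,2]-zt)<.003]
    A=np.c_[2*p[:,:2],np.ones(len(p))]; s=np.linalg.lstsq(A,(p[:,:2]**2).sum(1),rcond=None)[0]
    print("hole" if h[3]>=0 else "outer",len(k),p[:,2].mean().round(4),s[:2].round(4),"r",np.sqrt(s[2]+s[0]**2+s[1]**2).round(4))
cv2.imwrite("pics/w11.png",pic[...,::-1])
q=W[np.hypot(W[...,0]-.575,W[...,1]-.206)<.02]; print(np.histogram(q[:,2],np.arange(.14,.18,.002))[0])
E
python3 bore.py 0.170
```

```text
t: 22.72
tool_pos: [0.4773, -0.2609, -0.0088]
tool_rot: [0.001, -3.142, -0.0]
ft_force: [0.2, 0.1, -0.6]
opening: 0.375
grasp_force: 50.0
t: 23.3
tool_pos: [0.4774, -0.2612, 0.1318]
tool_rot: [-0.0, 3.14, -0.001]
ft_force: [-0.9, -0.7, -1.9]
opening: 0.373
grasp_force: 50.0
t: 23.97
tool_pos: [0.5399, 0.047, 0.1292]
tool_rot: [0.002, -3.138, 0.001]
ft_force: [0.8, -0.3, -0.3]
opening: 0.372
grasp_force: 50.0
t: 24.63
tool_pos: [0.5745, 0.2029, 0.1299]
tool_rot: [-0.003, -3.139, 0.006]
ft_force: [-0.5, -0.6, -1.0]
opening: 0.378
grasp_force: 50.0
t: 24.88
tool_pos: [0.5754, 0.2045, 0.1312]
tool_rot: [-0.002, -3.141, 0.001]
ft_force: [-1.1, 0.3, 0.5]
opening: 0.379
grasp_force: 50.0
[0.5754 0.205  0.1313] [-0.95  0.23 -0.86] cam err check
outer 369 0.1693 [0.5735 0.2049] r 0.0153
[  24   57  586  200  161  163  181  161  172  193  200  207  222  302
 1483  249   44   32   18]
```

```bash
ls pics
```

```text
s3.png
s4.png
side0.png
top0.png
w1.png
w10.png
w11.png
w2.png
w3.png
w6.png
w7.png
w8.png
w9.png
```

```bash
sed -i 's/zt-.004)/zt-.0025)/' bore.py; python3 bore.py 0.1695
```

```text
[0.5754 0.2053 0.1313] [ 1.19  0.1  -0.45] cam err check
outer 380 0.1688 [0.5732 0.2051] r 0.0154
[  23   57  589  198  152  153  177  176  172  184  194  207  226  312
 1454  300   46   39   23]
```

View pics/w11.png

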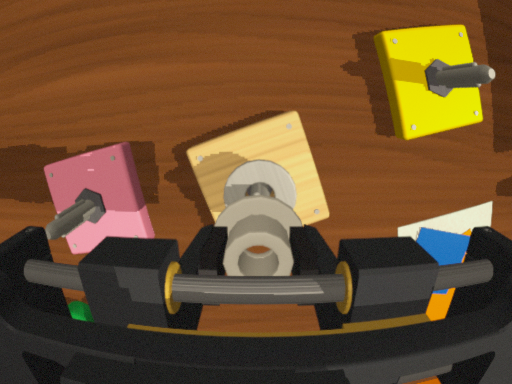

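```bash
python3 - <<'E'
from h import *
c=vision.calibration("wrist"); pic,d=vision.read_camera("wrist"); W=wcloud(d,c); o=status.get_obs(); print(o["tool_pos"].round(4))
for n,lo,hi,r,br in(("flange",.1415,.149,.026,100),("neck",.1672,.172,.017,100)):
    q=W[(W[...,2]>lo)&(W[...,2]<hi)&(np.hypot(W[...,0]-.575,W[...,1]-.206)<.032)&(pic[...,0]>br)]
    q=q[q[:,0]<.575]
    f=[]
    for a in np.arange(-40,41,4):           # outer rim by direction, facing -x
        t=np.radians(180+a); e=np.array([np.cos(t),np.sin(t)]); v=q[:,:2]-[.575,.206]
        s=v[(abs(v@[-e[1],e[0]])<.001)]
        if len(s)>3: f.append(s[np.argsort(s@e)[-2]]+[.575,.206])
    f=np.array(f); from scipy.optimize import least_squares
    s=least_squares(lambda x:np.hypot(*(f-x).T)-r,[.575,.206],loss="soft_l1",f_scale=.0005); print(n,len(f),s.x.round(4),(np.abs(s.fun).mean()*1e3).round(2),"mm")
E
```

```text
[0.5754 0.2056 0.1314]
flange 21 [0.5761 0.2047] 0.14 mm
neck 21 [0.5761 0.2046] 0.16 mm
```

```bash

python3 -m creep '[-0.3,0.6,-12,0,0.2, -0.3,0.6,-25,0,0.2, -0.3,0.6,-32,0,0.2, -0.3,0.6,-36,0,0.2, -0.3,0.6,-36,0,0.2, -0.3,0.6,-36,0,0.2]' 55
python3 -m creep '[0,0,-2,0,0.2, 0,0,-4,0,0.2, 0,0,-6,0,0.2, 0,0,-6,0,0.2]' 55
```

```text
t: 25.53
tool_pos: [0.5749, 0.2068, 0.095]
tool_rot: [0.001, -3.141, 0.0]
ft_force: [-0.1, -1.2, -0.0]
opening: 0.376
grasp_force: 55.0
t: 25.87
tool_pos: [0.5749, 0.2066, 0.0891]
tool_rot: [0.001, -3.141, 0.0]
ft_force: [0.1, 1.0, -1.5]
opening: 0.372
grasp_force: 55.0
```

```bash

python3 -m creep '[0,0,-2,0,0.2, 0,0,-4,0,0.2, 0,0,-6,0,0.2, 0,0,-6,0,0.2]' 55
python3 -m creep '[0,0,-2,0,0.2, 0,0,-4,0,0.2, 0,0,-4,0,0.2]' 55
python3 -m creep '[0,0,-2,0,0.2, 0,0,-4,0,0.2, 0,0,-4,0,0.2]' 55
```

```text
t: 26.2
tool_pos: [0.5747, 0.2066, 0.0828]
tool_rot: [0.001, -3.141, 0.0]
ft_force: [-0.9, -0.1, -0.6]
opening: 0.378
grasp_force: 55.0
t: 26.45
tool_pos: [0.5747, 0.2066, 0.0788]
tool_rot: [0.001, -3.141, 0.0]
ft_force: [-0.6, 0.0, -0.0]
opening: 0.376
grasp_force: 55.0
t: 26.7
tool_pos: [0.5749, 0.2067, 0.0748]
tool_rot: [0.001, -3.141, -0.0]
ft_force: [1.1, 0.6, -5.7]
opening: 0.375
grasp_force: 55.0
```

```bash

python3 -m creep '[0,0,0,0,0.2, 0,0,0,0,0.2]' 55
python3 -m creep '[0,0,-1,0,0.2, 0,0,-2,0,0.2, 0,0,-2,0,0.2]' 55
python3 -m creep '[0,0,-1,0,0.2, 0,0,-2,0,0.2, 0,0,-3,0,0.2]' 55
```

```text
t: 26.87
tool_pos: [0.5749, 0.2066, 0.0746]
tool_rot: [0.001, -3.141, 0.0]
ft_force: [1.2, -0.3, -7.2]
opening: 0.38
grasp_force: 55.0
t: 27.12
tool_pos: [0.5752, 0.2067, 0.0739]
tool_rot: [-0.001, 3.141, 0.0]
ft_force: [-0.4, -0.6, 2.3]
opening: 0.373
grasp_force: 55.0
t: 27.37
tool_pos: [0.5753, 0.2068, 0.0714]
tool_rot: [-0.001, 3.141, 0.0]
ft_force: [-1.9, -0.2, 8.3]
opening: 0.376
grasp_force: 55.0
```

```bash

python3 -m creep '[0,0,-1.5,0,0.2, 0,0,-3,0,0.2, 0,0,-4.5,0,0.2]' 60
python3 -m creep '[0,0,-1.5,0,0.2, 0,0,-3,0,0.2, 0,0,-4.5,0,0.2]' 60
python3 -m creep '[0,0,-1,0,0.2, 0,0,-2,0,0.2, 0,0,-2,0,0.2]' 60
```

```text
t: 27.62
tool_pos: [0.5753, 0.2068, 0.067]
tool_rot: [-0.001, 3.141, 0.0]
ft_force: [-2.0, -1.4, 9.1]
opening: 0.375
grasp_force: 60.0
t: 27.87
tool_pos: [0.5753, 0.2067, 0.0626]
tool_rot: [-0.0, 3.14, 0.0]
ft_force: [-2.5, -1.0, 8.9]
opening: 0.375
grasp_force: 60.0
t: 28.12
tool_pos: [0.5753, 0.2066, 0.0604]
tool_rot: [-0.001, 3.141, -0.0]
ft_force: [-1.5, -0.8, 7.5]
opening: 0.373
grasp_force: 60.0
```

```bash

python3 -m creep '[0,0,-1,0,0.2, 0,0,-1.5,0,0.2, 0,0,-1.5,0,0.2]' 60
python3 -m creep '[0,0,-0.7,0,0.2, 0,0,-0.7,0,0.2]' 60
```

```text
t: 28.37
tool_pos: [0.5753, 0.2066, 0.059]
tool_rot: [-0.0, 3.141, -0.0]
ft_force: [-1.4, -1.7, 8.2]
opening: 0.375
grasp_force: 60.0
t: 28.53
tool_pos: [0.5753, 0.2066, 0.0583]
tool_rot: [-0.0, 3.141, -0.0]
ft_force: [-2.1, -0.8, 8.7]
opening: 0.378
grasp_force: 60.0
```

```bash

python3 -m creep '[0,0,-0.7,0,0.2, 0,0,-0.7,0,0.2]' 60
python3 -m creep '[0,0,-0.7,0,0.2, 0,0,-0.7,0,0.2]' 60
```

```text
t: 28.7
tool_pos: [0.5753, 0.2066, 0.0576]
tool_rot: [-0.0, 3.141, -0.0]
ft_force: [-2.0, -0.5, 8.4]
opening: 0.372
grasp_force: 60.0
t: 28.87
tool_pos: [0.5753, 0.2066, 0.057]
tool_rot: [-0.0, 3.141, -0.0]
ft_force: [-2.0, -0.3, 8.4]
opening: 0.371
grasp_force: 60.0
```

```bash

python3 -m creep '[0,0,-0.7,0,0.2, 0,0,-0.7,0,0.2]' 60
python3 -m creep '[0,0,-0.6,0,0.2, 0,0,-0.6,0,0.2]' 60
```

```text
t: 29.03
tool_pos: [0.5753, 0.2066, 0.0563]
tool_rot: [-0.0, 3.141, -0.0]
ft_force: [-2.4, -1.3, 8.4]
opening: 0.375
grasp_force: 60.0
t: 29.2
tool_pos: [0.5753, 0.2066, 0.0557]
tool_rot: [-0.0, 3.14, -0.0]
ft_force: [-2.0, -1.8, 9.0]
opening: 0.369
grasp_force: 60.0
```

```bash

python3 -m creep '[0,0,-0.6,0,0.2, 0,0,-0.6,0,0.2]' 60
python3 -m creep '[0,0,-0.6,0,0.2, 0,0,-0.6,0,0.2]' 60
```

```text
t: 29.37
tool_pos: [0.5754, 0.2066, 0.0554]
tool_rot: [-0.0, 3.14, -0.0]
ft_force: [-2.2, -1.1, 11.4]
opening: 0.376
grasp_force: 60.0
t: 29.53
tool_pos: [0.5754, 0.2066, 0.0553]
tool_rot: [-0.0, 3.14, -0.0]
ft_force: [-3.8, -2.3, 14.8]
opening: 0.377
grasp_force: 60.0
```

```bash

python3 -m creep '[0,0,-1,0,0.2, 0,0,-1,0,0.2]' 60
```

```text
t: 29.7
tool_pos: [0.5755, 0.2067, 0.0553]
tool_rot: [-0.0, 3.14, -0.0]
ft_force: [-5.3, -2.4, 22.3]
opening: 0.373
grasp_force: 60.0
```

```bash

python3 -m creep '[0,0,-0.4,0,0.2, 0,0,-0.4,0,0.2]' 60
python3 -m creep '[0,0,0,0,0.2, 0,0,0,0,0.2, 0,0,0,0,0.2]' 60
```

```text
t: 29.87
tool_pos: [0.5755, 0.2067, 0.0552]
tool_rot: [-0.0, 3.139, -0.0]
ft_force: [-5.5, -2.7, 25.0]
opening: 0.375
grasp_force: 60.0
t: 30.12
tool_pos: [0.5755, 0.2067, 0.0552]
tool_rot: [-0.0, 3.139, -0.0]
ft_force: [-6.2, -3.0, 25.2]
opening: 0.374
grasp_force: 60.0
```

```bash

python3 -m creep '[0,0,0,0,0.2, 0,0,0,0,0.2, 0,0,0,0,0.2, 0,0,0,0,0.2, 0,0,0,0,0.2, 0,0,0,0,0.2, 0,0,0,0,0.2]' 60
python3 -m creep '[0,0,0.8,0,0.2, 0,0,1.6,0,0.2, 0,0,2.4,0,0.2, 0,0,2.4,0,0.2]' 60
python3 -m creep '[0,0,0,0,0.5, 0,0,0,0,0.5, 0,0,0,0,0.5, 0,0,0,0,0.5]' 60
python3 -m creep '[0,0,25,0,0.5, 0,0,55,0,0.6, 0,0,90,0,0.8, 0,0,130,0,0.9, 0,0,160,0,1, 0,0,160,0,1, 0,0,160,0,1]' 20
python3 - <<'E'
from h import *
o=status.get_obs(); print(o["tool_pos"].round(4),o["ft_force"])
wlook("12",["bushing","washer"])
z=np.load("w12.npz"); W=z["W"].reshape(-1,3)
p=W[np.hypot(*(W[:,:2]-[.575,.206]).T)<.04]
print(np.histogram(p[:,2],np.arange(.02,.11,.003))[0]); print("neck",circ(p,.09,.0965),"flange",circ(p,.067,.073),"washer",circ(p,.06,.0665))
pic,d=vision.read_camera("side"); cv2.imwrite("pics/s12.png",cv2.resize(pic[140:260,160:320],(800,600))[...,::-1])
E
```

```text
t: 30.7
tool_pos: [0.5755, 0.2066, 0.0552]
tool_rot: [-0.0, 3.14, -0.0]
ft_force: [-5.5, -3.3, 24.6]
opening: 0.372
grasp_force: 60.0
t: 31.03
tool_pos: [0.5753, 0.2066, 0.0554]
tool_rot: [-0.0, 3.141, -0.0]
ft_force: [-0.5, -1.5, 10.4]
opening: 0.373
grasp_force: 60.0
t: 31.37
tool_pos: [0.5758, 0.208, 0.0552]
tool_rot: [-0.001, 3.14, 0.003]
ft_force: [0.5, 0.8, 5.4]
opening: 0.501
grasp_force: 3.1
t: 31.95
tool_pos: [0.576, 0.2073, 0.216]
tool_rot: [-0.001, 3.138, 0.003]
ft_force: [-0.5, -0.8, -0.6]
opening: 0.933
grasp_force: 0.0
[0.576  0.2073 0.216 ] [-0.45605688 -0.77874876 -0.56650259]
bushing 0.96 [255. 165.] 1505 z pct [0.0684 0.0708 0.0943] mid [0.5763 0.2063 0.0687] med [0.5691 0.2058 0.0708] ext [0.051 0.05  0.054] col [217. 209. 183.]
washer 0.61 [260. 147.] 297 z pct [0.062  0.0635 0.0646] mid [0.5681 0.2052 0.0622] med [0.5582 0.2069 0.0635] ext [0.042 0.058 0.006] col [187. 178. 156.]
[  16 1061   33    0    0    0    1    1    1    1    1    1    7   34
  450   43  738   32   14   22   16   26   29   72  567   45   60   56
   47]
neck (array([0.5751, 0.2063]), array([0.5744, 0.2062]), array([0.0331, 0.0326]), 634) flange (array([0.5753, 0.2064]), array([0.5695, 0.2058]), array([0.0496, 0.0503]), 796) washer (array([0.5753, 0.2052]), array([0.5683, 0.2036]), array([0.0582, 0.0576]), 488)
```

View pics/s12.png

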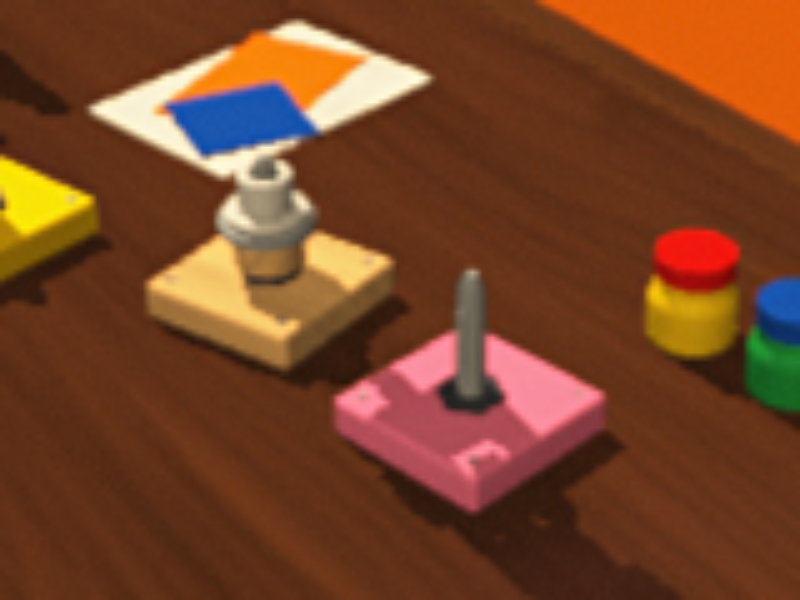

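The side picture shows the stack at about (265,215) in the crop: spacer, then washer, then bushing flange down. The tubs are untouched. The bushing top is at z≈0.094, which is the washer top plus 30 mm, so it is home.

```bash
python3 -c "
from cell import ticket
print(ticket.finish_job())"
```

```text
the job is handed in; nothing more can be done
None
```

The hub is built and handed in: spacer, washer and flange-down bushing are on the wooden stand's bolt in that order. The bushing was pressed home at about 25 N for over half a second and everything was released, at about 32 s on the robot's clock.

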